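Tag the photo spot and present the steel bushing

ROBOT

A 6-joint arm with a two-finger parallel gripper is mounted at the origin on the work surface. World frame = base frame: x ahead of the robot, y to its left, z up, the work surface at z = 0. Lengths are in m, angles in degrees, forces in N, time in s.
With the tool pointing down it reaches from about 0.35 to 0.875 m from the base axis. Payload 4.2 kg.
Tool frame: the origin (TCP) lies on the centre line of the jaws, within the pads' length; the fingertips stand 17 mm ahead of it and the grasp point (between the pads) lies 2 mm behind it; z points along the fingers, y is the direction in which the jaws open and shut (so a half turn about z gives the same grasp; the last joint's range is limited). The gripper opens to 87 mm and grips with 3 to 60 N. Pads are 19 mm wide; open, the fingers measure 117 mm over their backs; the gripper's body (75 mm by 190 mm) begins 51 mm behind the grasp point.
Start: joints at [-53.022, 22.042, 0.453, 0, -68.411, -14.817], TCP at [0.236, -0.579, 0.24] pointing down, gripper open.
Joint ranges: [-179.83, 179.83], [-69.29, 118.12], [-61.27, 80.66], [-181.25, 117.63], [-171.15, -9.14], [-177.46, 177.46]. Speed limits (degrees/s): [159.86, 159.86, 180, 180, 180, 180].

INTERFACE

Orientations are given as a 3x3 rotation matrix whose columns are the frame's x, y, z axes.
In Python, from station import * gives the robot as it stands.
- The arm moves only by the tool play_rows, never from a script. Its argument "targets" is a list that holds one entry, the list of rows, each a list of 5 numbers: the closure, from 0 (fully open) to 1 (shut), then the shift along the world's x, y, z in m, then the turn about the world's z in rad. In form: [[[gripper, x, y, z, twist], ...]]. A call has 1 to 5 rows; each row is the pose to reach, as a shift and turn from the pose commanded when the call began; what a row does not reach only later rows make up. A row lasts 1/12 s, in which the tool goes at most 41.7 mm and 7.16 degrees, less where a joint would pass 70% of its speed; a pose out of reach is approached as far as the arm can. A call with a gripper value outside its range is refused whole. The fingers move at their own pace and stop on an object; the grip force is fixed at half the most. Time passes only in rows, so rows that repeat a pose let the fingers close. It gives the time, the measured TCP pose, the force and the opening at its end, in the units of the state.
- sense(): the state, without advancing time (a new reading comes with each control period).
- capture(name): name is "scene" or "side" or "wrist"; returns the picture (420x560x3 uint8, blue, green, red); there is no depth.
- get_calibration(name): a dict with "camera_matrix" (3x3 intrinsics, pixels), "T" (4x4, takes a point from camera to world coordinates). Camera axes: x right, y up, looking along -z (the intrinsics and any distortion apply to the point x, -y, -z); pixel columns grow to the right and rows downward; lengths in m; the calibration is good to about 2 mm. The wrist camera is an equidistant fisheye: a pixel r from the principal point sees the ray r / f radians off the axis. A picture is of the moment at which its call begins: read the wrist's pose just before it. get_calibration takes no time and is no camera call; for the wrist camera it gives the pose at the moment of the call.
- finish_job(): hands the job in, once; it reports no verdict.
The state is a dict: "time_s": time; "joints": joint angles; "joint_velocities": joint speeds; "effort": joint torques, N m; "tcp_pos": TCP position; "ee_rot": TCP orientation; "wrist_force": force on the tool from outside, world axes, zero at the start; "moment": the same for the moment, N m; "gripper_width": opening from 0.0 (shut) to 1.0 (fully open).
Only numpy, scipy, OpenCV 4.12 (cv2) and the standard library are available. Lean on these libraries where they do the work, as an engineer would, in place of code of your own. Each camera call takes 0.05 s, during which the arm holds its last target. There are 200 camera calls.

TASK

Set up a workshop photo: take the green tag by its black knob off the short rest, hook it over the long rail about ten centimetres to the left (the robot's left) of the yellow band, slide it along the rail until it is centred over the band, and let go of it there. Then lift each of the two grey bushings in turn from the black mat to feel which is heavier; the lighter one must end up standing on the mat, set down and not dropped (nor may the heavier one be dropped). Finish while holding the heavier bushing up, upright and still, at the tag's height and within ten centimetres in front of it on the robot's side, touching neither tag nor rail; leave everything else on the bench as it is.

Things in the scene. Friction and masses are not known exactly. Their poses are not given: they have to be found in the camera images.
- tag: Green saddle tag, 90 g, hanging on the rest: inverted U open downwards, 50 mm long along its y, 22 mm clear inside, 30 mm outside, V-shaped roof that centres on a 14 mm bar. Front plate (-x, white paper) reaches 75 mm below the origin, back plate 40 mm. Black knob on top, 20 x 20 mm, 17 to 57 mm above the origin: the grip. Origin: on the axis of its bar, mid-length; y along the bar, z up
- rest: Short dark bar on two posts where the tag hangs at the start: 14 mm diameter, 150 mm long along its y axis, its axis 150 mm above the bench. Fixed. Origin: on the bench under the bar's middle
- rail: Long steel rail on two posts: 14 mm diameter bar, 360 mm long along its y axis (y points to the robot's left), its axis 150 mm above the bench. Fixed. Origin: on the bench under the bar's middle; -x is the robot's side
- band: Yellow painted band round the rail, 30 mm long along the rail: the mark. Origin: its centre, on the rail's axis (150 mm above the bench); axes as the rail's. It offers no resistance to the tag, whose origin coincides with it when the tag is in place
- mat: Black rubber mat 170 x 260 x 3 mm, fixed flat on the bench, the bushings standing on it at the start about 130 mm apart along its y axis. Origin: centre of its underside; top 3 mm above the bench
- bushing_1: Grey flanged bushing standing upright, one of two that look alike: one aluminium (0.15-0.25 kg), one steel (0.38-0.54 kg), and which is which must be felt. Flange 52 mm diameter, 8 mm high at the bottom; barrel above it 38 mm diameter, up to 56 mm; black plug in the top. Origin: centre of its underside; z up its axis
- bushing_2: Grey flanged bushing standing upright, one of two that look alike: one aluminium (0.15-0.25 kg), one steel (0.38-0.54 kg), and which is which must be felt. Flange 52 mm diameter, 8 mm high at the bottom; barrel above it 38 mm diameter, up to 56 mm; black plug in the top. Origin: centre of its underside; z up its axis
- bushing_1_mid (a point): Middle of bushing_1, 28 mm up its axis
- bushing_2_mid (a point): Middle of bushing_2, 28 mm up its axis
- tape_roll: Blue roll of tape lying flat, 64 mm diameter, 24 mm high, a bystander. Origin: centre of its underside
- glue_bottle: White glue bottle with orange cap, 52 mm diameter, 140 mm high, a bystander behind the rail. Origin: centre of its underside
- screw_jar: Glass jar with red lid, 66 mm diameter, 85 mm high, a bystander behind the rail. Origin: centre of its underside
- screwdriver: Screwdriver with red handle lying on the bench, a bystander. Origin: under its middle, x along it
- wrench: Steel wrench lying on the bench at the right, a bystander. Origin: under its middle, x along it
- hammer: Hammer lying on the bench at the left, a bystander. Origin: under its middle, x along it
- wood_offcut: Pale wood offcut 90 x 45 x 35 mm, a bystander behind the rail. Origin: centre of its underside

How it is judged:
By the outcome, as a careful person would: the job done as asked, in the order asked, and still so for the second after the job is handed in, while the arm keeps its last pose, push and grip.
It also fails if it takes over 72 s, if anything falls off the work surface, if the arm or the gripper's body presses on something with over 40 N, if the wrist force passes 120 N, or if a joint passes its speed limit or range.

## Working session

There is one attempt and no reset: what is moved stays moved. The work goes in short steps, Python scripts to look and compute and a tool call to move; the robot and the scene stay as the last step left them, time stands still between calls to the robot, and variables do not carry over. Pictures are saved under pics/ and viewed, on a budget of 10 in all, crops included, one or two more only if the job needs it, and the job is handed in when it is done.

Besides the shell and the picture viewer there is one more tool, called by a JSON object that holds its "method" and its "body". play_rows: Moves the arm, as the interface text tells. Its arguments: {"type":"object","properties":{"targets":{"type":"array","items":{"type":"array","items":{"type":"array","items":{"type":"number"}}}}},"required":["targets"]}

```bash
mkdir -p pics; python3 - <<'E'
from station import *
import cv2,numpy as np
for n in("scene","side","wrist"):
    c=get_calibration(n);print(n,np.round(c["camera_matrix"],1).tolist(),np.round(c["T"],3).tolist(),[k for k in c])
    im=capture(n);cv2.imwrite(f"pics/{n}0.png",im)
s=sense();print(s)
E
```

```text
scene [[415.4, 0.0, 280.2], [0.0, 415.4, 208.1], [0.0, 0.0, 1.0]] [[0.386, -0.772, 0.505, 1.211], [0.922, 0.321, -0.215, -0.308], [0.003, 0.549, 0.836, 1.169], [0.0, 0.0, 0.0, 1.0]] ['camera_matrix', 'T']
side [[434.6, 0.0, 281.4], [0.0, 434.6, 203.3], [0.0, 0.0, 1.0]] [[0.999, 0.002, -0.04, 0.529], [-0.035, 0.546, -0.837, -0.976], [0.021, 0.838, 0.546, 0.752], [0.0, 0.0, 0.0, 1.0]] ['camera_matrix', 'T']
wrist [[325.2, 0.0, 279.5], [0.0, 325.2, 207.0], [0.0, 0.0, 1.0]] [[-0.377, -0.895, -0.238, 0.17], [0.926, -0.364, -0.1, -0.605], [0.003, -0.258, 0.966, 0.383], [0.0, 0.0, 0.0, 1.0]] ['camera_matrix', 'T']
{'time_s': 0.15, 'joints': array([-5.30205825e+01,  2.20825792e+01,  4.00134560e-01, -1.96481736e-02,
       -6.84090842e+01, -1.48181623e+01]), 'joint_velocities': array([-0.03006368, -0.14240581,  0.20715925,  0.08265227, -0.03699781,
        0.01754652]), 'effort': array([-1.25408878e-03, -3.91051769e+01,  1.87586510e+01,  4.22234640e+00,
        1.23749222e-02, -1.37721245e-04]), 'tcp_pos': array([ 0.23564588, -0.57844978,  0.23870899]), 'ee_rot': array([[-9.26173532e-01, -3.77096925e-01, -7.06190515e-04],
       [-3.77097573e-01,  9.26172374e-01,  1.46793704e-03],
       [ 1.00499601e-04,  1.62586716e-03, -9.99998673e-01]]), 'wrist_force': array([ 0.20839235, -0.085324  ,  0.06473986]), 'moment': array([ 0.01647849,  0.00653314, -0.07372871]), 'gripper_width': 1.0021416420542653}
```

View pics/scene0.png

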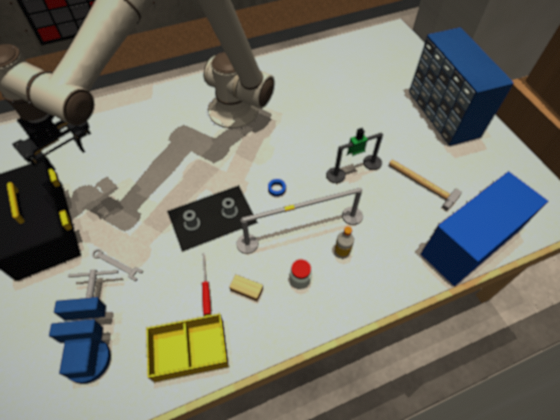

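View pics/side0.png

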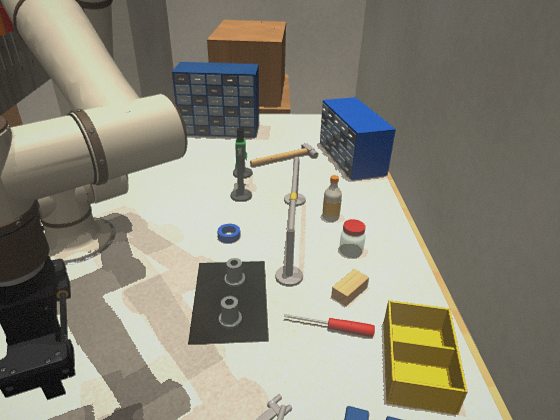

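The scene view shows the tag on its rest at about (358,142). The rail runs (245,220)–(360,190), the band is at (289,208), and the bushings are at (190,219) and (229,207). The side view shows the same layout, with the bushings at (230,311) and (234,272). I'll zoom in for precise pixels.

```bash
python3 - <<'E'
import cv2
a=cv2.imread("pics/scene0.png")[115:265,160:400];cv2.imwrite("pics/sc.png",cv2.resize(a,None,fx=3.3,fy=3.3,interpolation=cv2.INTER_CUBIC))
a=cv2.imread("pics/side0.png")[120:350,180:350];cv2.imwrite("pics/si.png",cv2.resize(a,None,fx=2.6,fy=2.6,interpolation=cv2.INTER_CUBIC))
E
```

```text
(no output)
```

View pics/sc.png

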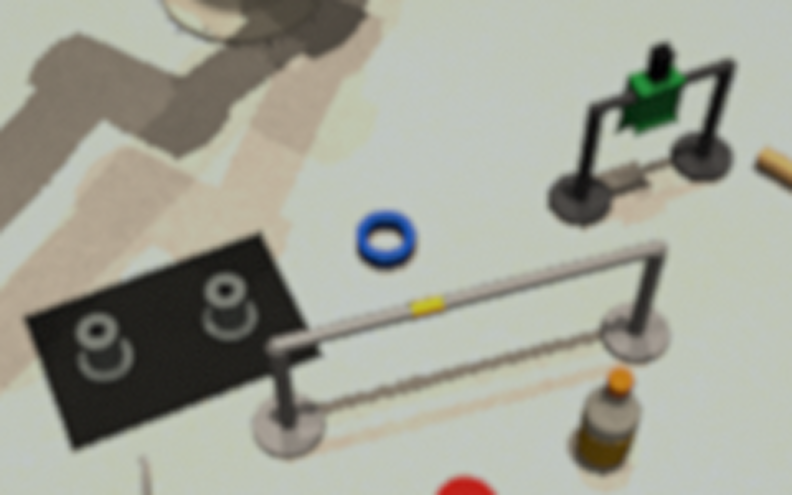

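View pics/si.png

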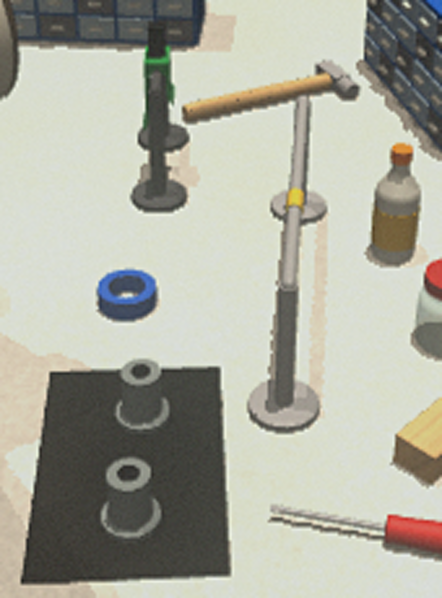

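The crops give matching features in both views: band, rail ends, rest ends, knob and bushing tops. I'll triangulate them.

```bash
cat >geo.py <<'E'
from station import *
import numpy as np, cv2
def ray(n,uv,crop=None,cal=None):
    c=cal or get_calibration(n);K=c["camera_matrix"];T=np.array(c["T"])
    x=(uv[0]-K[0][2])/K[0][0];y=(uv[1]-K[1][2])/K[1][1]
    if n=="wrist":
        r=np.hypot(x,y);k=np.sin(r)/max(r,1e-9);d=np.array([x*k,-y*k,-np.cos(r)])
    else: d=np.array([x,-y,-1.])
    return T[:3,3],T[:3,:3]@d/np.linalg.norm(d)
def atz(n,uv,z,cal=None):
    o,d=ray(n,uv,cal=cal);return o+d*(z-o[2])/d[2]
def tri(rs):
    A=sum(np.eye(3)-np.outer(d,d) for o,d in rs);b=sum((np.eye(3)-np.outer(d,d))@o for o,d in rs)
    return np.linalg.solve(A,b)
def proj(n,p,cal=None):
    c=cal or get_calibration(n);K=np.array(c["camera_matrix"]);T=np.array(c["T"]);q=T[:3,:3].T@(np.array(p)-T[:3,3]);q=q*[1,-1,-1]
    if n=="wrist":
        h=np.hypot(q[0],q[1]);t=np.arctan2(h,q[2]);v=q[:2]/max(h,1e-9)*t
    else: v=q[:2]/q[2]
    return v*[K[0,0],K[1,1]]+K[:2,2]
E
python3 - <<'E'
from geo import *
sc=lambda u,v:((u+.5)/3.3+159.5,(v+.5)/3.3+114.5)
si=lambda u,v:((u+.5)/2.6+179.5,(v+.5)/2.6+119.5)
P={"band":((428,305),(295,198),.155),"railR":((275,345),(288,284),.155),"railL":((657,247),(303,100),.155),
"bA":((97,331),(129,474),.059),"bB":((226,291),(141,371),.059),"knobtop":((662,48),(156,27),.207),"restR":((593,105),(156,78),.155),"restL":((729,64),None,.155)}
for k,(a,b,z) in P.items():
    l=[atz("scene",sc(*a),z)]
    if b: l+=[atz("side",si(*b),z),tri([ray("scene",sc(*a)),ray("side",si(*b))])]
    print(k,*[np.round(x,4) for x in l])
for u in((25,318),(262,234),(322,353),(72,451)):print("mat",np.round(atz("scene",sc(*u),.003),4))
for u in((580,198),(702,156),(289,425),(635,332)):print("foot",np.round(atz("scene",sc(*u),.005),4))
E
```

```text
band [ 0.6052 -0.0216  0.155 ] [ 0.6047 -0.0248  0.155 ] [ 0.6046 -0.0214  0.1532]
railR [ 0.5923 -0.161   0.155 ] [ 0.5902 -0.1685  0.155 ] [ 0.5901 -0.1607  0.1499]
railL [0.6273 0.1965 0.155 ] [0.6262 0.188  0.155 ] [0.6262 0.1978 0.1509]
bA [ 0.4534 -0.299   0.059 ] [ 0.4539 -0.3029  0.059 ] [ 0.4528 -0.2994  0.0564]
bB [ 0.457  -0.1701  0.059 ] [ 0.4565 -0.1732  0.059 ] [ 0.4559 -0.17    0.0567]
knobtop [0.4513 0.2886 0.207 ] [0.4548 0.2746 0.207 ] [0.452  0.2889 0.2032]
restR [0.4517 0.2213 0.155 ] [0.4545 0.2441 0.155 ] [0.4577 0.2166 0.1666]
restL [0.4554 0.3724 0.155 ]
mat [ 0.3721 -0.3614  0.003 ]
mat [ 0.3647 -0.1047  0.003 ]
mat [ 0.5264 -0.0989  0.003 ]
mat [ 0.537  -0.3576  0.003 ]
foot [0.452 0.226 0.005]
foot [0.4514 0.376  0.005 ]
foot [ 0.5911 -0.1576  0.005 ]
foot [0.6254 0.1999 0.005 ]
```

{"method": "play_rows", "body": {"targets": [[[0, 0.022, 0.032, 0.012, -0.077], [0, 0.044, 0.064, 0.024, -0.154], [0, 0.066, 0.096, 0.036, -0.231], [0, 0.088, 0.128, 0.048, -0.308], [0, 0.11, 0.16, 0.06, -0.386]]]}}

```text
time_s: 0.57
tcp_pos: [0.3462, -0.4171, 0.2998]
ee_rot: [[-1.0, 0.004, -0.0], [0.004, 1.0, 0.001], [0.0, 0.001, -1.0]]
wrist_force: [0.7, 0.7, 0.1]
gripper_width: 1.001
```

{"method": "play_rows", "body": {"targets": [[[0, 0.018, 0.036, 0.006, 0], [0, 0.036, 0.072, 0.012, 0], [0, 0.054, 0.108, 0.018, 0], [0, 0.072, 0.144, 0.024, 0], [0, 0.09, 0.18, 0.03, 0]]]}}

```text
time_s: 0.98
tcp_pos: [0.436, -0.2368, 0.3298]
ee_rot: [[-1.0, -0.001, 0.0], [-0.001, 1.0, 0.0], [-0.0, 0.0, -1.0]]
wrist_force: [1.3, -0.2, 0.6]
gripper_width: 0.996
```

{"method": "play_rows", "body": {"targets": [[[0, 0, 0.04, 0, 0], [0, 0, 0.08, 0, 0], [0, 0, 0.12, 0, 0], [0, 0, 0.16, 0, 0], [0, 0, 0.2, 0, 0]]]}}

```text
time_s: 1.4
tcp_pos: [0.4351, -0.037, 0.3295]
ee_rot: [[-1.0, -0.001, 0.0], [-0.001, 1.0, 0.0], [-0.0, 0.0, -1.0]]
wrist_force: [-0.0, 0.7, -0.5]
gripper_width: 1.001
```

{"method": "play_rows", "body": {"targets": [[[0, 0, 0.04, 0, 0], [0, 0, 0.08, 0, 0], [0, 0, 0.12, 0, 0], [0, 0, 0.16, 0, 0], [0, 0, 0.2, 0, 0]]]}}

```text
time_s: 1.82
tcp_pos: [0.435, 0.1631, 0.3297]
ee_rot: [[-1.0, -0.001, 0.0], [-0.001, 1.0, 0.0], [-0.0, 0.0, -1.0]]
wrist_force: [0.6, -0.3, -0.2]
gripper_width: 1.001
```

{"method": "play_rows", "body": {"targets": [[[0, 0.004, 0.04, 0, 0], [0, 0.008, 0.08, 0, 0], [0, 0.016, 0.115, 0, 0], [0, 0.016, 0.127, 0, 0], [0, 0.016, 0.127, 0, 0]]]}}

```text
time_s: 2.23
tcp_pos: [0.4516, 0.2907, 0.328]
ee_rot: [[-1.0, -0.004, -0.002], [-0.004, 1.0, -0.001], [0.002, -0.001, -1.0]]
wrist_force: [-0.9, -0.9, -0.4]
gripper_width: 1.002
```

Very accurate tracking. Check the tag with the wrist camera.

```bash
python3 - <<'E'
from geo import *
c=get_calibration("wrist");im=capture("wrist")
print("T",np.round(c["T"],3).tolist())
np.savez("w1.npz",T=c["T"],K=c["camera_matrix"])
p=proj("wrist",[.452,.289,.207],c);print(p, sense()["tcp_pos"])
x0,y0=int(p[0])-130,max(0,int(p[1])-100);x0=max(0,x0)
print(x0,y0);cv2.imwrite("pics/w1.png",cv2.resize(im[y0:y0+200,x0:x0+260],None,fx=3,fy=3,interpolation=cv2.INTER_CUBIC))
E
```

```text
T [[-0.004, -0.967, -0.257, 0.381], [1.0, -0.004, -0.0, 0.291], [-0.001, -0.257, 0.967, 0.473], [0.0, 0.0, 0.0, 1.0]]
[276.7403251  207.49386998] [0.45142781 0.28900461 0.32845006]
146 107
```

View pics/w1.png

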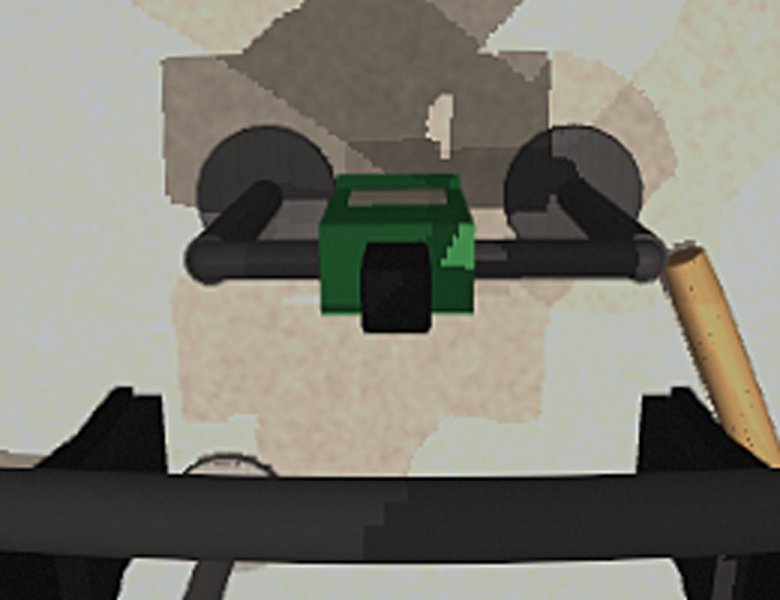

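The knob's top face is centred near (396,302) in the crop, with its edges at columns 362–431 and the far edge at row 332. The bar is level in the picture, at (210,262)–(648,262), so the jaw yaw is right.

```bash
python3 - <<'E'
from geo import *
z=np.load("w1.npz");c={"camera_matrix":z["K"],"T":z["T"]}
f=lambda u,v:((u+.5)/3+145.5,(v+.5)/3+106.5)
for u,h in(((396.5,302),.207),((396.5,332),.207),((396.5,272),.207),((210,262),.15),((648,262),.15),((397,244),.167),((397,312),.1625),((320,312),.16),((474,312),.16)):print(u,np.round(atz("wrist",f(*u),h,c),4))
E
```

```text
(396.5, 302) [0.4519 0.2899 0.207 ]
(396.5, 332) [0.4607 0.2899 0.207 ]
(396.5, 272) [0.4432 0.2899 0.207 ]
(210, 262) [0.4531 0.2255 0.15  ]
(648, 262) [0.4524 0.3766 0.15  ]
(397, 244) [0.4433 0.2898 0.167 ]
(397, 312) [0.4671 0.2899 0.1625]
(320, 312) [0.4679 0.2642 0.16  ]
(474, 312) [0.4677 0.3155 0.16  ]
```

{"method": "play_rows", "body": {"targets": [[[0, 0, 0.001, -0.035, 0], [0, 0, 0.001, -0.075, 0], [0, 0, 0.001, -0.11, 0], [0, 0, 0.001, -0.13, 0], [0, 0, 0.001, -0.14, 0]]]}}

```text
time_s: 2.7
tcp_pos: [0.4503, 0.2862, 0.1866]
ee_rot: [[-1.0, 0.001, -0.005], [0.001, 1.0, -0.004], [0.005, -0.004, -1.0]]
wrist_force: [-0.0, 0.1, 0.1]
gripper_width: 1.001
```

{"method": "play_rows", "body": {"targets": [[[0.4, 0, 0, 0, 0], [0.7, 0, 0, 0, 0], [1, 0, 0, 0, 0], [1, 0, 0, 0, 0], [1, 0, 0, 0, 0]]]}}

```text
time_s: 3.12
tcp_pos: [0.4523, 0.2896, 0.1911]
ee_rot: [[-1.0, -0.001, 0.002], [-0.001, 1.0, 0.002], [-0.002, 0.002, -1.0]]
wrist_force: [0.5, -0.4, -0.3]
gripper_width: 0.706
```

{"method": "play_rows", "body": {"targets": [[[1, 0, 0, 0, 0], [1, 0, 0, 0, 0], [1, 0, 0, 0, 0], [1, 0, 0, 0, 0], [1, 0, 0, 0, 0]]]}}

```text
time_s: 3.53
tcp_pos: [0.4518, 0.2892, 0.1896]
ee_rot: [[-1.0, -0.001, -0.0], [-0.001, 1.0, -0.0], [0.0, -0.0, -1.0]]
wrist_force: [0.4, 0.2, -0.4]
gripper_width: 0.323
```

{"method": "play_rows", "body": {"targets": [[[1, 0, 0, 0, 0], [1, 0, 0, 0, 0], [1, 0, 0, 0, 0], [1, 0, 0, 0, 0], [1, 0, 0, 0, 0]]]}}

```text
time_s: 3.95
tcp_pos: [0.4518, 0.2892, 0.1895]
ee_rot: [[-1.0, -0.001, -0.0], [-0.001, 1.0, -0.0], [0.0, -0.0, -1.0]]
wrist_force: [0.2, -0.1, -0.2]
gripper_width: 0.226
```

{"method": "play_rows", "body": {"targets": [[[1, 0, 0, 0.01, 0], [1, 0, 0, 0.025, 0], [1, 0, 0, 0.045, 0], [1, 0, 0, 0.065, 0], [1, 0, 0, 0.085, 0]]]}}

```text
time_s: 4.37
tcp_pos: [0.4517, 0.2891, 0.2759]
ee_rot: [[-1.0, -0.001, -0.0], [-0.001, 1.0, -0.0], [0.0, -0.0, -1.0]]
wrist_force: [0.6, 0.4, -0.8]
gripper_width: 0.225
```

{"method": "play_rows", "body": {"targets": [[[1, 0, 0, 0.015, 0], [1, 0, 0, 0.025, 0], [1, 0, 0, 0.025, 0], [1, 0, 0, 0.025, 0], [1, 0, 0, 0.025, 0]]]}}

```text
time_s: 4.78
tcp_pos: [0.4512, 0.2888, 0.2983]
ee_rot: [[-1.0, -0.001, -0.002], [-0.001, 1.0, -0.001], [0.002, -0.001, -1.0]]
wrist_force: [-0.6, -0.1, -0.7]
gripper_width: 0.231
```

{"method": "play_rows", "body": {"targets": [[[1, 0.01, -0.013, 0, 0], [1, 0.027, -0.035, 0, -0.02], [1, 0.046, -0.06, 0, -0.05], [1, 0.066, -0.086, 0, -0.08], [1, 0.086, -0.112, 0, -0.096]]]}}

```text
time_s: 5.2
tcp_pos: [0.5379, 0.176, 0.2981]
ee_rot: [[-0.995, 0.096, -0.003], [0.096, 0.995, -0.001], [0.002, -0.002, -1.0]]
wrist_force: [0.3, 0.6, -0.5]
gripper_width: 0.225
```

{"method": "play_rows", "body": {"targets": [[[1, 0.02, -0.026, 0, 0], [1, 0.04, -0.052, 0, 0], [1, 0.06, -0.079, 0, 0], [1, 0.072, -0.095, 0, 0], [1, 0.076, -0.1, 0, 0]]]}}

```text
time_s: 5.62
tcp_pos: [0.6147, 0.0744, 0.2971]
ee_rot: [[-0.995, 0.099, -0.004], [0.099, 0.995, -0.002], [0.003, -0.002, -1.0]]
wrist_force: [-0.6, -0.2, -1.4]
gripper_width: 0.229
```

{"method": "play_rows", "body": {"targets": [[[1, 0, 0, 0, 0], [1, 0, 0, 0, 0], [1, 0, 0, 0, 0], [1, 0, 0, 0, 0], [1, 0, 0, 0, 0]]]}}

```text
time_s: 6.03
tcp_pos: [0.6132, 0.0782, 0.2998]
ee_rot: [[-0.996, 0.093, 0.0], [0.093, 0.996, 0.0], [-0.0, 0.0, -1.0]]
wrist_force: [0.5, 0.2, -0.8]
gripper_width: 0.23
```

```bash
python3 - <<'E'
from geo import *
c=get_calibration("wrist");im=capture("wrist")
np.savez("w2.npz",T=c["T"],K=c["camera_matrix"])
s=sense();print(s["tcp_pos"],s["ee_rot"][:,1],s["wrist_force"])
print(proj("wrist",[.6042,-.0215,.157],c),proj("wrist",[.614,.078,.157],c))
cv2.imwrite("pics/w2.png",cv2.resize(im[80:380,80:480],None,fx=2,fy=2,interpolation=cv2.INTER_CUBIC))
E
```

```text
[0.61335198 0.07810076 0.29988997] [9.36410645e-02 9.95605975e-01 3.04698658e-04] [ 0.13973908  0.43994341 -1.11466898]
[172.69295786 201.26845707] [278.49173777 201.51186251]
```

View pics/w2.png

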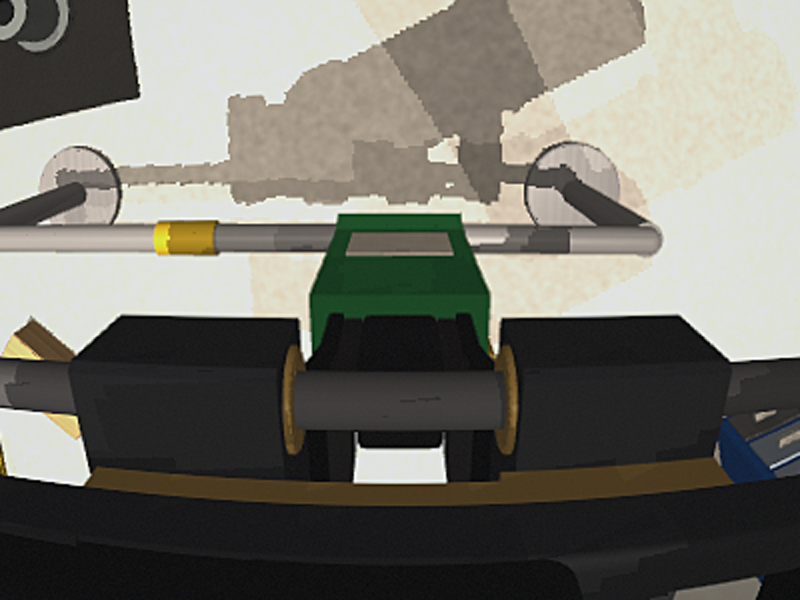

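The band shows at (155–217, 238) in the crop, the rail runs level along row 238, and the tag hangs level in the grip. I'll refine the rail line and band from this.

```bash
python3 - <<'E'
from geo import *
z=np.load("w2.npz");c={"camera_matrix":z["K"],"T":z["T"]}
f=lambda u,v:((u+.5)/2+79.5,(v+.5)/2+79.5)
for u in((186,238),(155,238),(217,238),(20,238.5),(300,238),(510,239),(640,239)):print(u,np.round(atz("wrist",f(*u),.151,c),4))
im=cv2.imread("pics/w2.png")  # segment check
hsv=cv2.cvtColor(im,cv2.COLOR_BGR2HSV)[200:270,120:260];m=cv2.inRange(hsv,(20,150,80),(35,255,255))
ys,xs=np.nonzero(m);print(xs.min()+120,xs.max()+120,ys.min()+200,ys.max()+200)
# lower edge of tag front plate
for u in((338,213),(462,213)):print(np.round(atz("wrist",f(*u),.299-.0395-.075,c),4))
E
```

```text
(186, 238) [ 0.603  -0.0232  0.151 ]
(155, 238) [ 0.6014 -0.0395  0.151 ]
(217, 238) [ 0.6046 -0.0075  0.151 ]
(20, 238.5) [ 0.5935 -0.119   0.151 ]
(300, 238) [0.6085 0.0327 0.151 ]
(510, 239) [0.6182 0.1306 0.151 ]
(640, 239) [0.624  0.1955 0.151 ]
154 217 221 253
[0.5921 0.0557 0.1845]
[0.5968 0.1062 0.1845]
```

{"method": "play_rows", "body": {"targets": [[[1, 0.0015, 0, -0.01, 0], [1, 0.0015, 0, -0.025, 0], [1, 0.0015, 0, -0.04, 0], [1, 0.0015, 0, -0.05, 0], [1, 0.0015, 0, -0.056, 0]]]}}

```text
time_s: 6.5
tcp_pos: [0.6145, 0.0772, 0.2414]
ee_rot: [[-0.995, 0.095, -0.003], [0.095, 0.995, -0.001], [0.003, -0.001, -1.0]]
wrist_force: [0.3, 0.1, -0.5]
gripper_width: 0.228
```

{"method": "play_rows", "body": {"targets": [[[1, 0, 0, -0.006, 0], [1, 0, 0, -0.012, 0], [1, 0, 0, -0.018, 0], [1, 0, 0, -0.024, 0], [1, 0, 0, -0.03, 0]]]}}

```text
time_s: 6.92
tcp_pos: [0.6155, 0.0772, 0.2133]
ee_rot: [[-0.995, 0.095, 0.001], [0.095, 0.995, 0.0], [-0.001, 0.0, -1.0]]
wrist_force: [-0.4, -0.9, -0.1]
gripper_width: 0.223
```

No contact so far: the plates straddle the rail. I'll lower it to seat the roof.

{"method": "play_rows", "body": {"targets": [[[1, 0, 0, -0.005, 0], [1, 0, 0, -0.01, 0], [1, 0, 0, -0.015, 0], [1, 0, 0, -0.019, 0], [1, 0, 0, -0.021, 0]]]}}

```text
time_s: 7.33
tcp_pos: [0.615, 0.0771, 0.1918]
ee_rot: [[-0.995, 0.095, -0.001], [0.095, 0.995, -0.0], [0.001, -0.0, -1.0]]
wrist_force: [0.4, -0.1, -1.1]
gripper_width: 0.225
```

{"method": "play_rows", "body": {"targets": [[[1, 0, 0, -0.001, 0], [1, 0, 0, -0.002, 0], [1, 0, 0, -0.003, 0], [1, 0, 0, -0.0035, 0], [1, 0, 0, -0.0035, 0]]]}}

```text
time_s: 7.75
tcp_pos: [0.6151, 0.0771, 0.1914]
ee_rot: [[-0.996, 0.095, 0.001], [0.095, 0.996, -0.0], [-0.001, -0.0, -1.0]]
wrist_force: [-4.4, 0.9, 7.9]
gripper_width: 0.224
```

{"method": "play_rows", "body": {"targets": [[[1, -0.0005, 0, 0, 0], [1, -0.001, 0, 0, 0], [1, -0.0015, 0, 0, 0], [1, -0.0015, 0, 0, 0], [1, -0.0015, 0, 0, 0]]]}}

```text
time_s: 8.17
tcp_pos: [0.614, 0.0773, 0.1904]
ee_rot: [[-0.996, 0.095, 0.001], [0.095, 0.996, 0.0], [-0.001, 0.0, -1.0]]
wrist_force: [-3.7, -0.1, 6.8]
gripper_width: 0.224
```

{"method": "play_rows", "body": {"targets": [[[1, -0.0005, 0, 0, 0], [1, -0.001, 0, 0, 0], [1, -0.0015, 0, 0, 0], [1, -0.0015, 0, 0, 0], [1, -0.0015, 0, 0, 0]]]}}

```text
time_s: 8.58
tcp_pos: [0.6129, 0.0773, 0.1895]
ee_rot: [[-0.995, 0.095, 0.002], [0.095, 0.995, 0.0], [-0.002, 0.0, -1.0]]
wrist_force: [-0.3, 0.4, 4.2]
gripper_width: 0.231
```

It's seated and centred, and the side force is gone. I'll slide it partway, then measure the tag edge against the band.

{"method": "play_rows", "body": {"targets": [[[1, -0.0002, -0.002, 0.0005, 0], [1, -0.0007, -0.007, 0.0005, 0], [1, -0.0013, -0.013, 0.0005, 0], [1, -0.0019, -0.02, 0.0005, 0], [1, -0.0026, -0.027, 0.0005, 0]]]}}

```text
time_s: 9.0
tcp_pos: [0.6101, 0.0496, 0.1896]
ee_rot: [[-0.995, 0.095, 0.001], [0.095, 0.995, 0.0], [-0.001, 0.0, -1.0]]
wrist_force: [1.9, 1.5, 2.0]
gripper_width: 0.232
```

{"method": "play_rows", "body": {"targets": [[[1, -0.0007, -0.007, 0, 0], [1, -0.0014, -0.014, 0, 0], [1, -0.0021, -0.021, 0, 0], [1, -0.0027, -0.027, 0, 0], [1, -0.0027, -0.027, 0, 0]]]}}

```text
time_s: 9.42
tcp_pos: [0.6071, 0.0214, 0.1897]
ee_rot: [[-0.995, 0.096, 0.0], [0.096, 0.995, -0.001], [-0.0, -0.001, -1.0]]
wrist_force: [2.4, -2.6, 1.9]
gripper_width: 0.226
```

{"method": "play_rows", "body": {"targets": [[[1, 0, 0, 0, 0], [1, 0, 0, 0, 0]]]}}

```text
time_s: 9.58
tcp_pos: [0.6071, 0.0221, 0.1898]
ee_rot: [[-0.995, 0.095, 0.0], [0.095, 0.995, -0.002], [-0.0, -0.002, -1.0]]
wrist_force: [3.5, -2.6, 1.9]
gripper_width: 0.227
```

```bash
python3 - <<'E'
from geo import *
c=get_calibration("wrist");im=capture("wrist")
np.savez("w3.npz",T=c["T"],K=c["camera_matrix"])
s=sense();print(s["tcp_pos"],s["ee_rot"][:,1],s["wrist_force"])
cv2.imwrite("pics/w3raw.png",im)
cv2.imwrite("pics/w3.png",cv2.resize(im[160:260,160:360],None,fx=4,fy=4,interpolation=cv2.INTER_CUBIC))
E
```

```text
[0.60711464 0.02238925 0.1898254 ] [ 0.09515831  0.99546125 -0.00134054] [ 2.66871451 -3.60183127  2.33892436]
```

View pics/w3.png

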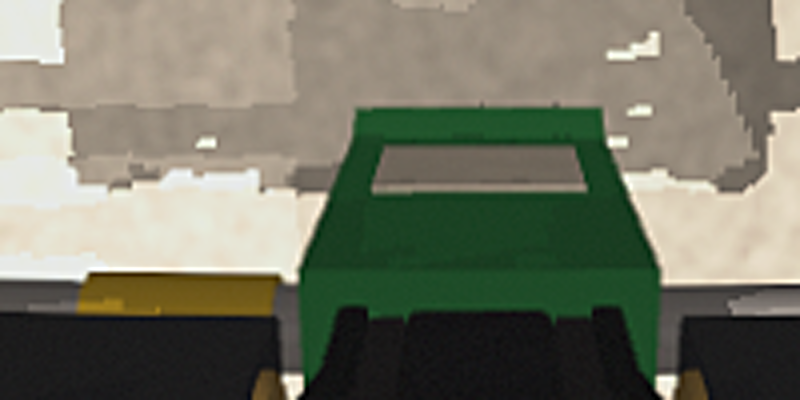

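The band spans columns 80–278 on the rail in this crop. The tag's roof edge spans 300–661 at row 268, and its front plate's lower edge 357–603.

```bash
python3 - <<'E'
from geo import *
z=np.load("w3.npz");c={"camera_matrix":z["K"],"T":z["T"]}
f=lambda u,v:((u+.5)/4+159.5,(v+.5)/4+159.5)
u=np.array([.0955,.9954,0])
for n,a,b,h in(("band",(80,290),(278,290),.155),("roof",(300,268),(661,268),.165),("roofb",(300,268),(661,268),.160),("plate",(357,108),(603,108),.075)):
    A,B=[atz("wrist",f(*q),h,c) for q in(a,b)];print(n,np.round(A,4),np.round(B,4),"len",(B-A)@u,"mid along",((A+B)/2)@u)
print("tcp",sense()["tcp_pos"]@u)
E
```

```text
band [ 0.5942 -0.0366  0.155 ] [ 0.5967 -0.0061  0.155 ] len 0.03065928027783335 mid along 0.03560152790228795
roof [ 0.5904 -0.0006  0.165 ] [0.5952 0.0491 0.165 ] len 0.049870252331372114 mid along 0.08076981108304644
roofb [ 0.592  -0.0014  0.16  ] [0.5969 0.0497 0.16  ] len 0.05134163027620528 mid along 0.0807691244004131
plate [ 5.861e-01 -4.000e-04  7.500e-02] [0.5908 0.0495 0.075 ] len 0.050168515056127946 mid along 0.08064701315562661
tcp 0.08026570797356086
```

{"method": "play_rows", "body": {"targets": [[[1, -0.0003, -0.003, 0, 0], [1, -0.001, -0.01, 0, 0], [1, -0.0018, -0.019, 0, 0], [1, -0.0026, -0.027, 0, 0], [1, -0.0032, -0.034, 0, 0]]]}}

```text
time_s: 10.05
tcp_pos: [0.6039, -0.0113, 0.1897]
ee_rot: [[-0.995, 0.095, 0.001], [0.095, 0.995, 0.001], [-0.001, 0.001, -1.0]]
wrist_force: [3.4, 1.6, 2.8]
gripper_width: 0.227
```

{"method": "play_rows", "body": {"targets": [[[1, -0.0005, -0.005, 0, 0], [1, -0.0009, -0.009, 0, 0], [1, -0.0011, -0.011, 0, 0], [1, -0.0011, -0.011, 0, 0], [1, -0.0011, -0.011, 0, 0]]]}}

```text
time_s: 10.47
tcp_pos: [0.6028, -0.0225, 0.1897]
ee_rot: [[-0.995, 0.095, 0.0], [0.095, 0.995, -0.001], [-0.0, -0.001, -1.0]]
wrist_force: [3.1, -1.5, 2.9]
gripper_width: 0.228
```

```bash
python3 - <<'E'
from geo import *
s=sense();print(s["tcp_pos"],s["tcp_pos"]@[.0955,.9954,0],s["wrist_force"])
E
```

```text
[ 0.60275684 -0.02252459  0.18973464] 0.03514229984679569 [ 3.11715415 -1.49462975  2.88314748]
```

On target along the rail. Release.

{"method": "play_rows", "body": {"targets": [[[1, 0.0006, 0, 0, 0], [0.6, 0.0006, 0, 0, 0], [0.3, 0.0006, 0, 0, 0], [0.3, 0.0006, 0, 0, 0], [0.3, 0.0006, 0, 0, 0]]]}}

```text
time_s: 10.88
tcp_pos: [0.602, -0.0218, 0.1884]
ee_rot: [[-0.995, 0.095, -0.004], [0.095, 0.995, -0.0], [0.004, -0.001, -1.0]]
wrist_force: [0.2, -0.2, 0.8]
gripper_width: 0.447
```

{"method": "play_rows", "body": {"targets": [[[0.3, 0, 0, 0, 0], [0.3, 0, 0, 0, 0], [0.3, 0, 0, 0, 0], [0.3, 0, 0, 0, 0], [0.3, 0, 0, 0, 0]]]}}

```text
time_s: 11.3
tcp_pos: [0.6032, -0.0218, 0.1895]
ee_rot: [[-0.995, 0.095, -0.0], [0.095, 0.995, 0.0], [0.0, -0.0, -1.0]]
wrist_force: [0.3, 0.7, -0.5]
gripper_width: 0.691
```

{"method": "play_rows", "body": {"targets": [[[0.2, 0, 0, 0.01, 0], [0, 0, 0, 0.03, 0], [0, 0, 0, 0.055, 0], [0, 0, 0, 0.08, 0], [0, 0, 0, 0.1, 0]]]}}

```text
time_s: 11.72
tcp_pos: [0.6037, -0.0219, 0.2926]
ee_rot: [[-0.995, 0.095, 0.003], [0.095, 0.995, -0.0], [-0.003, 0.0, -1.0]]
wrist_force: [1.1, 0.4, -0.1]
gripper_width: 0.962
```

{"method": "play_rows", "body": {"targets": [[[0, 0, 0, 0.01, 0], [0, 0, 0, 0.01, 0], [0, 0, 0, 0.01, 0]]]}}

```text
time_s: 11.97
tcp_pos: [0.603, -0.0217, 0.2994]
ee_rot: [[-0.995, 0.095, 0.0], [0.095, 0.995, 0.001], [0.0, 0.001, -1.0]]
wrist_force: [0.1, -0.3, -0.5]
gripper_width: 1.0
```

```bash
python3 - <<'E'
from geo import *
c=get_calibration("wrist");im=capture("wrist");sc=capture("scene")
s=sense();print(s["tcp_pos"],s["wrist_force"],s["gripper_width"])
np.savez("w4.npz",T=c["T"],K=c["camera_matrix"])
w=cv2.resize(im[100:300,150:410],None,fx=1.5,fy=1.5);p=cv2.resize(sc[150:240,170:390],None,fx=1.77,fy=3.333/1.0)
a=cv2.resize(im[120:320,150:410],(400,308));b=cv2.resize(sc[130:250,190:346],(400,308),interpolation=cv2.INTER_CUBIC)
cv2.imwrite("pics/w4.png",np.hstack([a,b]))
E
```

```text
[ 0.60248485 -0.02178219  0.29778382] [ 0.04320392  1.13367397 -0.6115311 ] 0.999658518491894
```

View pics/w4.png

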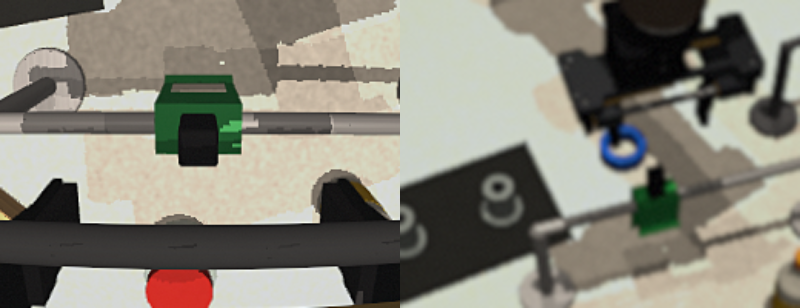

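{"method": "play_rows", "body": {"targets": [[[0, -0.025, -0.026, 0, 0], [0, -0.053, -0.054, 0, 0], [0, -0.082, -0.083, 0, 0], [0, -0.11, -0.112, -0.01, 0], [0, -0.134, -0.136, -0.03, 0]]]}}

```text
time_s: 12.48
tcp_pos: [0.4681, -0.1593, 0.2701]
ee_rot: [[-0.996, 0.095, 0.003], [0.095, 0.996, -0.001], [-0.003, -0.001, -1.0]]
wrist_force: [0.7, 0.1, -1.1]
gripper_width: 1.002
```

{"method": "play_rows", "body": {"targets": [[[0, -0.0125, -0.012, -0.02, 0], [0, -0.0125, -0.012, -0.05, 0], [0, -0.0125, -0.012, -0.08, 0], [0, -0.0125, -0.012, -0.1, 0], [0, -0.0125, -0.012, -0.1, 0]]]}}

```text
time_s: 12.9
tcp_pos: [0.4525, -0.1694, 0.1642]
ee_rot: [[-0.995, 0.097, -0.012], [0.097, 0.995, 0.002], [0.012, 0.001, -1.0]]
wrist_force: [-0.5, 0.2, 0.6]
gripper_width: 0.999
```

```bash
python3 - <<'E'
from geo import *
z=np.load("w4.npz");c4={"camera_matrix":z["K"],"T":z["T"]}
f=lambda u,v:((u+.5)/400*260+149.5,(v+.5)/308*200+119.5);u=np.array([.0955,.9954,0])
A,B=[atz("wrist",f(*q),.162,c4) for q in((156,153),(241,153))];print("tag mid",(A+B)/2,((A+B)/2)@u,(B-A)@u)
A=atz("wrist",f(198.5,155),.207,c4);print("knob",A,A@u)
F=[]
for i in range(3):
    c=get_calibration("wrist");im=capture("wrist");F.append(sense()["wrist_force"])
print(sense()["tcp_pos"],np.mean(F,0))
for p in([.456,-.170],[.453,-.2995]):print(proj("wrist",p+[.059],c),proj("wrist",p+[.003],c))
cv2.imwrite("pics/w5.png",im[0:400,20:540]);np.savez("w5.npz",T=c["T"],K=c["camera_matrix"])
E
```

```text
tag mid [ 0.61886246 -0.02295432  0.162     ] 0.036252635592808315 0.05025613880358915
knob [ 0.60608248 -0.02169623  0.207     ] 0.03628445236718955
[ 0.45731705 -0.16995396  0.17000245] [ 0.6782108  -0.10374834  0.38774536]
[278.6217622 210.5208731] [278.77585683 195.31502824]
[132.09642764 220.43267881] [154.33518719 204.62676156]
```

View pics/w5.png

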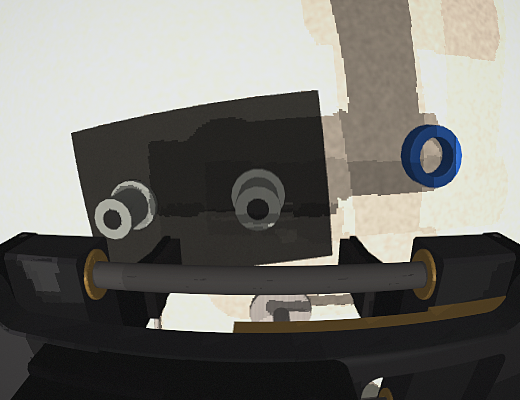

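The picture shows bushing B's top at (258,209) and A's at (113,219) in the crop, both within about 1.5 px of my predictions. The descent is clear, so I'll grasp B.

{"method": "play_rows", "body": {"targets": [[[0, -0.0005, 0, -0.025, 0], [0, -0.0005, 0, -0.06, 0], [0, -0.0005, 0, -0.095, 0], [0, -0.0005, 0, -0.12, 0], [0, -0.0005, 0, -0.133, 0]]]}}

```text
time_s: 13.47
tcp_pos: [0.456, -0.1696, 0.0351]
ee_rot: [[-0.995, 0.095, -0.002], [0.095, 0.995, 0.0], [0.002, 0.0, -1.0]]
wrist_force: [0.8, -0.3, 0.5]
gripper_width: 1.002
```

{"method": "play_rows", "body": {"targets": [[[0.5, 0, 0, 0, 0], [1, 0, 0, 0, 0], [1, 0, 0, 0, 0], [1, 0, 0, 0, 0], [1, 0, 0, 0, 0]]]}}

```text
time_s: 13.88
tcp_pos: [0.4574, -0.1698, 0.0381]
ee_rot: [[-0.995, 0.095, 0.003], [0.095, 0.995, -0.0], [-0.003, 0.0, -1.0]]
wrist_force: [-0.8, -0.3, 0.3]
gripper_width: 0.704
```

{"method": "play_rows", "body": {"targets": [[[1, 0, 0, 0, 0], [1, 0, 0, 0, 0], [1, 0, 0, 0, 0], [1, 0, 0, 0, 0], [1, 0, 0, 0, 0]]]}}

```text
time_s: 14.3
tcp_pos: [0.4564, -0.1699, 0.0369]
ee_rot: [[-0.995, 0.095, 0.0], [0.095, 0.995, -0.0], [-0.0, -0.0, -1.0]]
wrist_force: [-1.1, -0.0, 3.7]
gripper_width: 0.432
```

{"method": "play_rows", "body": {"targets": [[[1, 0, 0, 0, 0], [1, 0, 0, 0, 0]]]}}

```text
time_s: 14.47
tcp_pos: [0.4565, -0.1699, 0.0369]
ee_rot: [[-0.995, 0.095, 0.0], [0.095, 0.995, -0.0], [-0.0, -0.0, -1.0]]
wrist_force: [-1.0, -1.1, 6.0]
gripper_width: 0.433
```

{"method": "play_rows", "body": {"targets": [[[1, 0, 0, 0.005, 0], [1, 0, 0, 0.015, 0], [1, 0, 0, 0.03, 0], [1, 0, 0, 0.045, 0], [1, 0, 0, 0.055, 0]]]}}

```text
time_s: 14.88
tcp_pos: [0.4561, -0.1696, 0.0922]
ee_rot: [[-0.995, 0.095, 0.0], [0.095, 0.995, 0.0], [-0.0, 0.0, -1.0]]
wrist_force: [0.1, -0.5, -1.7]
gripper_width: 0.43
```

{"method": "play_rows", "body": {"targets": [[[1, 0, 0, 0.005, 0], [1, 0, 0, 0.005, 0], [1, 0, 0, 0.005, 0], [1, 0, 0, 0.005, 0], [1, 0, 0, 0.005, 0]]]}}

```text
time_s: 15.3
tcp_pos: [0.4556, -0.1697, 0.0956]
ee_rot: [[-0.995, 0.095, -0.002], [0.095, 0.995, 0.0], [0.002, 0.0, -1.0]]
wrist_force: [-0.3, -0.1, -2.7]
gripper_width: 0.43
```

```bash
cat >weigh.py <<'E'
from geo import *
F=[]
for i in range(8): capture("wrist");s=sense();F.append(list(s["wrist_force"])+list(s["effort"][1:3]))
print(np.mean(F,0),np.std(F,0)/8**.5,s["tcp_pos"],s["gripper_width"],s["time_s"])
E
python3 weigh.py
```

```text
[  0.29297558  -0.42775461  -1.85863065 -31.28329441  14.07180067] [0.14253566 0.23425743 0.24767558 0.02073966 0.00418817] [ 0.45624459 -0.16979247  0.09646649] 0.4291384123885427 15.7
```

B weighs about 0.19 kg, so it's probably the light one. I'll set it down gently, lift away and go to A.

{"method": "play_rows", "body": {"targets": [[[1, 0, 0, -0.01, 0], [1, 0, 0, -0.025, 0], [1, 0, 0, -0.04, 0], [1, 0, 0, -0.05, 0], [1, 0, 0, -0.056, 0]]]}}

```text
time_s: 16.12
tcp_pos: [0.4556, -0.1698, 0.0394]
ee_rot: [[-0.995, 0.095, -0.002], [0.095, 0.995, 0.0], [0.002, -0.0, -1.0]]
wrist_force: [0.2, 0.1, -1.6]
gripper_width: 0.429
```

{"method": "play_rows", "body": {"targets": [[[1, 0, 0, -0.002, 0], [1, 0, 0, -0.0035, 0], [1, 0, 0, -0.004, 0], [1, 0, 0, -0.004, 0], [1, 0, 0, -0.004, 0]]]}}

```text
time_s: 16.53
tcp_pos: [0.4568, -0.1698, 0.0371]
ee_rot: [[-0.995, 0.095, 0.002], [0.095, 0.995, -0.0], [-0.002, 0.0, -1.0]]
wrist_force: [-0.1, 0.5, -2.7]
gripper_width: 0.427
```

{"method": "play_rows", "body": {"targets": [[[0.8, 0, 0, 0, 0], [0.5, 0, 0, 0, 0], [0.3, 0, 0, 0, 0], [0.1, 0, 0, 0, 0], [0, 0, 0, 0, 0]]]}}

```text
time_s: 16.95
tcp_pos: [0.4566, -0.1698, 0.0368]
ee_rot: [[-0.995, 0.095, 0.001], [0.095, 0.995, -0.0], [-0.001, -0.0, -1.0]]
wrist_force: [0.2, 0.7, 0.0]
gripper_width: 0.645
```

{"method": "play_rows", "body": {"targets": [[[0, 0, 0, 0, 0], [0, 0, 0, 0, 0], [0, 0, 0, 0, 0], [0, 0, 0, 0, 0], [0, 0, 0, 0, 0]]]}}

```text
time_s: 17.37
tcp_pos: [0.4563, -0.1698, 0.0365]
ee_rot: [[-0.995, 0.095, -0.0], [0.095, 0.995, 0.0], [0.0, -0.0, -1.0]]
wrist_force: [-1.1, 0.4, -0.0]
gripper_width: 0.972
```

{"method": "play_rows", "body": {"targets": [[[0, 0, 0, 0.02, 0], [0, 0, 0, 0.05, 0], [0, 0, 0, 0.085, 0], [0, 0, 0, 0.12, 0], [0, 0, 0, 0.133, 0]]]}}

```text
time_s: 17.78
tcp_pos: [0.4587, -0.1703, 0.1746]
ee_rot: [[-0.996, 0.094, 0.009], [0.094, 0.996, -0.002], [-0.009, -0.001, -1.0]]
wrist_force: [0.7, -0.3, 0.6]
gripper_width: 1.001
```

{"method": "play_rows", "body": {"targets": [[[0, -0.001, -0.03, 0, 0], [0, -0.002, -0.07, 0, 0], [0, -0.003, -0.105, 0, 0], [0, -0.0035, -0.125, 0, 0], [0, -0.0035, -0.13, 0, 0]]]}}

```text
time_s: 18.2
tcp_pos: [0.4524, -0.3024, 0.1692]
ee_rot: [[-0.995, 0.098, -0.0], [0.098, 0.995, -0.0], [0.0, -0.0, -1.0]]
wrist_force: [-0.2, 0.5, 0.2]
gripper_width: 0.996
```

{"method": "play_rows", "body": {"targets": [[[0, 0, 0, -0.025, 0], [0, 0, 0, -0.06, 0], [0, 0, 0, -0.095, 0], [0, 0, 0, -0.12, 0], [0, 0, 0, -0.133, 0]]]}}

```text
time_s: 18.62
tcp_pos: [0.4505, -0.2984, 0.0331]
ee_rot: [[-0.995, 0.096, -0.006], [0.096, 0.995, 0.002], [0.006, 0.002, -1.0]]
wrist_force: [-0.4, -0.2, 0.1]
gripper_width: 0.997
```

{"method": "play_rows", "body": {"targets": [[[0.5, 0, 0, 0, 0], [1, 0, 0, 0, 0], [1, 0, 0, 0, 0], [1, 0, 0, 0, 0], [1, 0, 0, 0, 0]]]}}

```text
time_s: 19.03
tcp_pos: [0.4537, -0.2999, 0.038]
ee_rot: [[-0.995, 0.095, 0.003], [0.095, 0.995, -0.001], [-0.003, -0.001, -1.0]]
wrist_force: [-0.4, 1.1, -0.1]
gripper_width: 0.709
```

{"method": "play_rows", "body": {"targets": [[[1, 0, 0, 0, 0], [1, 0, 0, 0, 0], [1, 0, 0, 0, 0], [1, 0, 0, 0, 0], [1, 0, 0, 0, 0]]]}}

```text
time_s: 19.45
tcp_pos: [0.4529, -0.2999, 0.0369]
ee_rot: [[-0.995, 0.095, 0.0], [0.095, 0.995, -0.0], [-0.0, -0.0, -1.0]]
wrist_force: [-1.1, 0.3, 2.7]
gripper_width: 0.43
```

{"method": "play_rows", "body": {"targets": [[[1, 0, 0, 0, 0], [1, 0, 0, 0, 0], [1, 0, 0, 0, 0]]]}}

```text
time_s: 19.7
tcp_pos: [0.4529, -0.2999, 0.0369]
ee_rot: [[-0.995, 0.095, 0.0], [0.095, 0.995, -0.0], [-0.0, -0.0, -1.0]]
wrist_force: [-1.3, -0.2, 5.1]
gripper_width: 0.428
```

{"method": "play_rows", "body": {"targets": [[[1, 0, 0, 0.005, 0], [1, 0, 0, 0.015, 0], [1, 0, 0, 0.03, 0], [1, 0, 0, 0.045, 0], [1, 0, 0, 0.055, 0]]]}}

```text
time_s: 20.12
tcp_pos: [0.4529, -0.2997, 0.0927]
ee_rot: [[-0.995, 0.095, 0.001], [0.095, 0.995, -0.0], [-0.001, 0.0, -1.0]]
wrist_force: [0.8, -0.2, -4.6]
gripper_width: 0.429
```

{"method": "play_rows", "body": {"targets": [[[1, 0, 0, 0.005, 0], [1, 0, 0, 0.005, 0], [1, 0, 0, 0.005, 0], [1, 0, 0, 0.005, 0], [1, 0, 0, 0.005, 0]]]}}

```text
time_s: 20.53
tcp_pos: [0.4521, -0.2995, 0.0956]
ee_rot: [[-0.995, 0.095, -0.002], [0.095, 0.995, 0.001], [0.002, 0.001, -1.0]]
wrist_force: [0.3, -0.9, -4.2]
gripper_width: 0.427
```

```bash
python3 weigh.py
```

```text
[ -0.09052403   0.19961713  -3.74286167 -37.19512358  15.42666726] [0.11193814 0.08867248 0.11399018 0.02390292 0.00406963] [ 0.45274897 -0.29978357  0.09642564] 0.42905094136977556 20.9333
```

A weighs about 0.38 kg (3.74 N against 1.86 N), so it's the heavy one. I'll carry it to a spot 75 mm in front of the tag.

{"method": "play_rows", "body": {"targets": [[[1, 0, 0, 0.01, 0], [1, 0, 0, 0.03, 0], [1, 0, 0, 0.055, 0], [1, 0, 0.005, 0.075, 0], [1, 0.003, 0.015, 0.083, 0]]]}}

```text
time_s: 21.35
tcp_pos: [0.4572, -0.2859, 0.1836]
ee_rot: [[-0.995, 0.096, 0.006], [0.096, 0.995, -0.003], [-0.006, -0.002, -1.0]]
wrist_force: [0.8, 0.0, -2.8]
gripper_width: 0.43
```

{"method": "play_rows", "body": {"targets": [[[1, 0.005, 0.02, 0, 0], [1, 0.012, 0.045, 0, 0], [1, 0.02, 0.075, 0, 0], [1, 0.028, 0.105, 0, 0], [1, 0.036, 0.135, 0, 0]]]}}

```text
time_s: 21.77
tcp_pos: [0.4915, -0.1479, 0.1794]
ee_rot: [[-0.995, 0.096, -0.0], [0.096, 0.995, 0.0], [0.0, 0.0, -1.0]]
wrist_force: [0.4, -0.9, -3.4]
gripper_width: 0.43
```

{"method": "play_rows", "body": {"targets": [[[1, 0.008, 0.03, 0, 0], [1, 0.016, 0.06, 0, 0], [1, 0.024, 0.09, 0, 0], [1, 0.031, 0.115, 0, 0], [1, 0.035, 0.13, 0, 0]]]}}

```text
time_s: 22.18
tcp_pos: [0.5271, -0.0167, 0.1795]
ee_rot: [[-0.996, 0.093, 0.0], [0.093, 0.996, 0.001], [-0.0, 0.001, -1.0]]
wrist_force: [0.1, -0.6, -3.8]
gripper_width: 0.429
```

{"method": "play_rows", "body": {"targets": [[[1, 0.0005, 0.003, -0.003, 0], [1, 0.0015, 0.0045, -0.01, 0], [1, 0.0015, 0.0045, -0.018, 0], [1, 0.0015, 0.0045, -0.022, 0], [1, 0.0015, 0.0045, -0.024, 0]]]}}

```text
time_s: 22.6
tcp_pos: [0.527, -0.0163, 0.154]
ee_rot: [[-0.995, 0.097, -0.003], [0.097, 0.995, -0.001], [0.003, -0.001, -1.0]]
wrist_force: [-0.5, -0.6, -3.4]
gripper_width: 0.428
```

{"method": "play_rows", "body": {"targets": [[[1, 0, 0, 0, 0], [1, 0, 0, 0, 0], [1, 0, 0, 0, 0], [1, 0, 0, 0, 0], [1, 0, 0, 0, 0]]]}}

```text
time_s: 23.02
tcp_pos: [0.5284, -0.0154, 0.1559]
ee_rot: [[-0.995, 0.095, 0.001], [0.095, 0.995, 0.0], [-0.001, 0.0, -1.0]]
wrist_force: [0.6, -0.4, -3.5]
gripper_width: 0.428
```

{"method": "play_rows", "body": {"targets": [[[1, 0, 0, 0, 0], [1, 0, 0, 0, 0], [1, 0, 0, 0, 0], [1, 0, 0, 0, 0], [1, 0, 0, 0, 0]]]}}

```text
time_s: 23.43
tcp_pos: [0.5283, -0.0153, 0.1556]
ee_rot: [[-0.995, 0.095, 0.0], [0.095, 0.995, -0.0], [-0.0, 0.0, -1.0]]
wrist_force: [-0.1, 0.5, -4.5]
gripper_width: 0.431
```

```bash
python3 - <<'E'
from geo import *
a=capture("scene");b=capture("side");s=sense();print({k:np.round(s[k],4).tolist() for k in s if k in("tcp_pos","wrist_force","gripper_width","time_s","joint_velocities")})
cv2.imwrite("pics/f.png",np.hstack([cv2.resize(a[130:250,165:325],(400,300),interpolation=2),cv2.resize(b[130:340,140:420],(400,300),interpolation=2)]))
E
```

```text
{'time_s': 23.5333, 'joint_velocities': [-0.0114, 0.0098, -0.0122, 0.0071, 0.0116, -0.0501], 'tcp_pos': [0.5283, -0.0153, 0.1556], 'wrist_force': [0.1094, 0.5934, -4.098], 'gripper_width': 0.4278}
```

View pics/f.png

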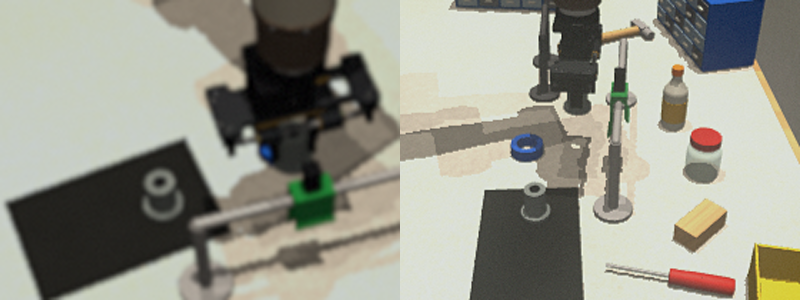

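The final views show the lighter bushing standing on the mat (left view 160,192; right view 536,200). The tag is seated on the rail at (312,195), and the heavier bushing is held upright in front of it with a clear gap. I'll hand in.

```bash
python3 -c "
from station import *
print(finish_job())"
```

```text
the job is handed in; nothing more can be done
None
```

I finished the job as asked and handed it in at about 23.5 s of the 72 s allowed; no verdict is reported.

- **Tag:** I hooked it over the rail about 10 cm left of the yellow band, slid it along and let go. It touched slightly off-centre (about 8 N) and I re-centred it before sliding. Against the band seen in the same picture, it should sit within about 1 mm of centre. A wrist-camera check after release read 1–2 mm further left than the band estimates, within calibration error.
- **Bushings:** The one nearer the rail read 1.86 N (about 0.19 kg), so it is the lighter. I lowered it back to its grasp height and released it; the force reading didn't clearly show touchdown, so it may have settled by a fraction of a millimetre. The other read 3.74 N (about 0.38 kg).
- **Final pose:** The heavier bushing is held upright and still, its middle at about 0.150 m, the height of the tag's origin. It is about 75 mm in front of the tag, leaving about 34 mm between flange and tag. The last pictures showed the gap clear, the lighter bushing standing on the mat, and nothing else in view moved.

I viewed 10 pictures.

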